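# Unlock and open the stock drawer

### The job

Get the stock drawer open so that its parts can be reached: unlock it with the round red knob on the sloping blue face, which turns anticlockwise to a stop that can be felt but not seen (the drawer stays bolted until the knob is nearly there), then pull the drawer fully open and let go. Leave the other things on the worktop where they are.

Things in the scene. Friction and masses are not known exactly. Their poses are not given: they have to be found in the camera images.
- unit: low grey drawer unit, fixed, on a set-back plinth: 140 deep (x) x 160 wide (y) x 97 mm high. Origin at the centre of its underside, on the worktop; x points from the white drawer front (face at x = -82 mm) to the back, z up. On top a blue lock housing, 120 wide, x -40 to +60 mm, its face sloping up from 100 mm height in front to 160 mm at the back
- lock_grip (a point): grip point on the axis of the red round lock knob, 27 mm out from the sloping blue face; fixed to the housing, does not turn. z is the knob's axis, pointing out of the face, leaning 35 deg from vertical towards the drawer front; y is parallel to the unit's y. The knurled head is 36 mm in diameter, from 10 to 36 mm off the face
- lock_face (a point): where the knob's axis meets the sloping face (axes as lock_grip). The knob has no mark and starts locked at an unseen angle: 2.1 to 3.0 rad anticlockwise, seen facing it (positive about z), remain to the hard unlocked stop; the bolt is clear in the last 0.6 rad before it. Turning takes 0.1 N m (a 30 N grip holds well); it stays where left
- drawer_handle (a point): middle of the dark bow handle on the drawer front: a bar 10 mm in diameter parallel to the unit's y, 90 mm clear between its ends, 40 mm out from the white front (35 mm free behind the bar), 62 mm above the worktop, open above. Axes as the unit's; moves with the drawer
- drawer (a joint): how far the drawer is out, m: 0 closed, 0.090 fully open at its stop. It slides along the unit's -x, takes about 3 N, stays where left, and has 2 to 4 mm of play while bolted
- solenoid_a: blue solenoid coil with a black elbow on top, standing, 25x42x55 mm, a loose bystander; origin at the centre of its underside
- limit_a: black roller-lever limit switch, 23x52x47 mm, a loose bystander; origin at the centre of its underside
- gauge_a: small round black pressure gauge lying on its back, 57x40x22 mm, a loose bystander; origin at the centre of its underside
- estop_a: emergency-stop unit with a red mushroom head, 64x70x67 mm, a loose bystander; origin at the centre of its underside
- screwdriver: red-handled screwdriver lying down, 25x164x24 mm, a loose bystander; origin at the centre of its underside
- cylinder_b: slim bright pneumatic cylinder lying down, 20x139x20 mm, a loose bystander; origin at the centre of its underside
- marker: grey marker pen with blue cap lying down, 13x120x13 mm, a loose bystander; origin at the centre of its underside

How it is judged (in metres and radians):
On the way:
1. the unlocked drawer starts to come out (value of joint drawer above 0.02 m).
At the end, for the whole second after the job is handed in: the drawer stands fully open, within 10 mm of its 90 mm stop, and at rest (value of joint drawer above 0.08 m and velocity of joint drawer below 0.01 m/s); the robot touches nothing.
It fails at once if one of the seven loose bystanders on the worktop is moved by more than 30 mm (distance of any of solenoid_a, limit_a, gauge_a, estop_a, screwdriver, cylinder_b, marker from where it was at the start of the episode above 0.03 m).
It also fails if it takes over 61 s, if anything falls off the work surface, if the arm or the gripper's body presses on something with over 40 N, if the wrist force passes 120 N, or if a joint passes its speed limit or range.

### The arm

A 6-joint arm with a two-finger parallel gripper is mounted at the origin on a cart in front of the work surface, level with it; the furniture and walls round the work are solid. World frame = base frame: x ahead of the robot, y to its left, z up, the work surface at z = 0. Lengths are in mm, angles in rad, forces in N, time in s.
With the tool pointing down it reaches from about 300 to 775 mm from the base axis. Payload 14.6 kg.
Tool frame: the origin (TCP) lies at the very end of the fingers, on their centre line; the grasp point (between the pads) lies 19 mm behind it; z points along the fingers, y is the line along which they close (so a half turn about z gives the same grasp; the last joint's range is limited). The gripper opens to 94 mm and grips with 3 to 60 N. Pads are 16 mm wide; open, the fingers measure 119 mm over their backs; the gripper's body (75 mm by 177 mm) begins 78 mm behind the grasp point.
Start: joints at [-1.354, 0.3, 1.521, -0, 1.321, -0.067], TCP at [153.996, -527.991, 205.446] pointing down, gripper open.
Joint ranges: [-3.03, 3.03], [-0.79, 2.21], [0.23, 2.52], [-1.04, 4.18], [0, 3.07], [-2.55, 2.55]. Speed limits (rad/s): [2.22, 2.22, 2.57, 3.14, 3.14, 3.14].

### API

Orientations are given as [roll, pitch, yaw] about the fixed x, y, z axes, in that order (R = Rz(yaw) Ry(pitch) Rx(roll)).
In Python, from cell import manip gives the robot as it stands.
- The arm moves only by the tool servo_tool, never from a script. Its argument "motion" is a list that holds one entry, the list of rows, each a list of 7 numbers: the shift along the world's x, y, z as a fraction of full scale, then the turn, a rotation vector about the world's x, y, z as a fraction of full scale, then the closure, from 0 (fully open) to 1 (shut). In form: [[[x, y, z, rx, ry, rz, gripper], ...]]. A call has 1 to 10 rows; each row is the pose to reach, as a shift and turn from the pose commanded when the call began, turning the shorter way round; what a row does not reach only later rows make up. Full scale, the value 1, is 0.5 m for a shift and pi rad for a turn. A row lasts 1/10 s, in which the tool goes at most 50 mm and 8.59 degrees, less where a joint would pass 70% of its speed; a pose out of reach is approached as far as the arm can. A call with a number of a shift or a turn outside -1 to 1 is refused whole. A call with a gripper value outside its range is refused whole. The fingers move at their own pace and stop on an object; "newtons" is the grip in N (left out, the last holds). Time passes only in rows, so rows that repeat a pose let the fingers close. It gives the time, the measured TCP pose, the force, the opening and the grip force at its end, in the units of the state.
- manip.read_state(): the state, without advancing time (a new reading comes with each control period).
- manip.camera(name): name is "scene" or "top" or "wrist"; returns a dict with "frame" (384x512x3 uint8, red, green, blue), "range_z" (384x512 float32, mm along the optical axis (not along the pixel's ray), 0 where there is no reading), "vfov" (degrees; the focal length in pixels is half the picture's height over the tangent of half this angle, whatever the lens; pixels are square), "cx", "cy" (the principal point, pixels), "cam_to_world" (4x4, takes a point from camera to world coordinates). Camera axes: x right, y down, z forward; pixel columns grow to the right and rows downward; lengths in mm; the calibration is good to about 2 mm. A picture is of the moment at which its call begins.
- manip.sign_off(): hands the job in; it is judged then, once.
The state is a dict: "clock": time; "joints": joint angles; "qd": joint speeds; "effort": joint torques, N m; "eef_pos": TCP position; "eef_rot": TCP orientation; "wrist_force": force on the tool from outside, world axes, zero at the start; "moment": the same for the moment, N m; "finger_gap": finger opening in mm; "finger_force": force on a finger pad.
Only numpy, scipy, OpenCV 4.12 (cv2) and the standard library are available. Lean on these libraries where they do the work, as an engineer would, in place of code of your own. Each camera call takes 0.05 s, during which the arm holds its last target. There are 200 camera calls.

## Working session

There is one attempt and no reset: what is moved stays moved. The work goes in short steps, Python scripts to look and compute and a tool call to move; the robot and the scene stay as the last step left them, time stands still between calls to the robot, and variables do not carry over. Pictures are saved under pics/ and viewed, at most 10 in all, crops included, and the job is handed in when it is done.

Besides the shell and the picture viewer there is one more tool, called after "Call:" by a JSON object that holds its "method" and its "body". servo_tool: Moves the arm, as the interface text tells. Its arguments: {"type":"object","properties":{"motion":{"type":"array"},"newtons":{"type":"number"}},"required":["motion"]}

```bash
mkdir -p pics; ls; cat > h.py <<'E'
import numpy as np, cv2
from cell import manip
def cam(n):
    c=manip.camera(n); f=c["frame"].shape[0]/2/np.tan(np.radians(c["vfov"])/2); z=c["range_z"]
    v,u=np.indices(z.shape); P=np.dstack([(u-c["cx"])/f*z,(v-c["cy"])/f*z,z,np.ones_like(z)])@np.array(c["cam_to_world"]).T
    P=P[...,:3]; P[z==0]=np.nan
    return c["frame"],P
def save(n,im): cv2.imwrite(f"pics/{n}.png",cv2.cvtColor(im,cv2.COLOR_RGB2BGR))
E
python3 - <<'E'
from h import *
a,P=cam("scene"); b,Q=cam("top")
save("both",cv2.resize(np.vstack([a,b]),(450*1,675))[:0] if 0 else cv2.resize(np.hstack([a,b]),(800,300)))
save("top",b)
np.savez("v.npz",a=a,P=P,b=b,Q=Q)
for f,p in((a,P),(b,Q)):
    h=cv2.cvtColor(f,cv2.COLOR_RGB2HSV)
    for nm,m in(("red",((h[...,0]<8)|(h[...,0]>172))&(h[...,1]>140)&(h[...,2]>70)),("blue",(h[...,0]>95)&(h[...,0]<125)&(h[...,1]>110))):
        n,l,s,c=cv2.connectedComponentsWithStats(m.astype(np.uint8))
        for i in range(1,n):
            if s[i,4]>60: print(nm,s[i],np.nanmedian(p[l==i],0).round(),np.nanmin(p[l==i],0).round(),np.nanmax(p[l==i],0).round())
E
```

```text
pics
red [500  63  12  18 180] [  473. -1131.   274.] [  137. -1170.   245.] [499. -78. 389.]
red [22 89 13  8 65] [1014.  464.  300.] [1009.  451.  291.] [1018.  479.  307.]
red [  0 105  13   9  62] [1014.  520.  268.] [1009.  507.  257.] [1018.  536.  274.]
red [156 172  19  19 225] [574. 353. 158.] [563. 327. 139.] [597. 364. 174.]
red [322 201  14   9  99] [409.  26.  65.] [397.   8.  54.] [426.  37.  68.]
red [283 204  28  12 181] [513.  26.  17.] [504. -22.   7.] [533.  54.  25.]
blue [331 130  37  14 236] [ 666. -390.  100.] [ 616. -463.   71.] [ 735. -349.  115.]
blue [ 127  170   63   48 1593] [571. 388. 121.] [522. 283. 100.] [656. 429. 161.]
blue [228 209  13  17 181] [567. 179.  23.] [556. 167.   4.] [581. 192.  42.]
blue [  52  240  115  144 8259] [383. 565.  79.] [260. 442.  20.] [516. 675. 208.]
blue [   0  278   47  106 3497] [196. 699. 226.] [145. 676.  35.] [483. 723. 249.]
blue [288 288  17  10  98] [276. 272.  11.] [271. 256.   5.] [284. 289.  14.]
blue [172 319  12  12  70] [330. 486.  25.] [320. 480.  20.] [345. 491.  27.]
red [165 146  17  16 154] [586. 343. 168.] [568. 324. 157.] [600. 359. 176.]
red [304 185  32  10 157] [521.  18.  24.] [509. -26.  14.] [532.  50.  28.]
red [315 225  13  14 138] [418.  18.  67.] [402.   4.  62.] [432.  32.  70.]
blue [ 78  67  16  13 108] [726. 494. 257.] [713. 488. 227.] [735. 504. 264.]
blue [480  88  32  53 515] [ 679. -372.  103.] [ 619. -435.   42.] [ 748. -355.  116.]
blue [  32  187   96  111 3791] [401. 578.  79.] [279. 462.  24.] [530. 676. 151.]
blue [  5 194  15  35 104] [456. 724.  82.] [435. 713.  78.] [513. 742.  87.]
blue [ 33 204  21  42 380] [448. 661.  79.] [396. 635.  71.] [489. 681.  85.]
blue [  0 336  11  21 124] [193. 694. 137.] [167. 684. 115.] [216. 705. 166.]
```

View pics/both.png

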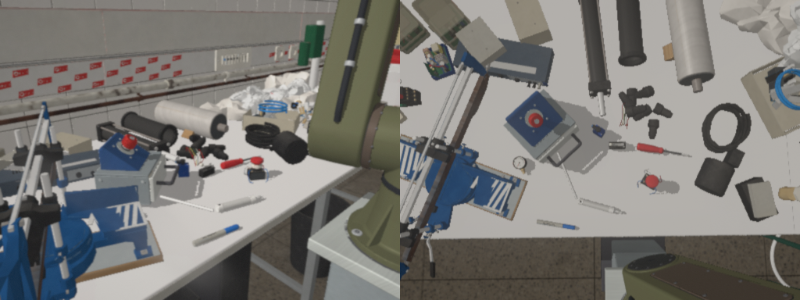

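```bash
python3 - <<'E'
from h import *
from scipy.spatial.transform import Rotation as Ro
d=np.load("v.npz")
for fk,pk in(("a","P"),("b","Q")):
    f,p=d[fk],d[pk]; h=cv2.cvtColor(f,cv2.COLOR_RGB2HSV)
    near=(np.hypot(p[...,0]-580,p[...,1]-350)<110)
    m=near&(h[...,0]>95)&(h[...,0]<125)&(h[...,1]>110)&(p[...,2]>103)&(p[...,2]<158)
    m=cv2.erode(m.astype(np.uint8),np.ones((3,3)))>0
    q=p[m]
    # sloping plane: robust fit
    for k in range(6):
        c=q.mean(0); n=np.linalg.svd(q-c)[2][2]; n*=np.sign(n[2]); r=(q-c)@n; q=q[abs(r)<max(2,2*r.std())]
    print(fk,"plane n",n.round(3),"tilt",np.degrees(np.arccos(n[2])).round(1),"heading",np.degrees(np.arctan2(n[1],n[0])).round(1),c.round(),len(q))
    mr=near&((h[...,0]<8)|(h[...,0]>172))&(h[...,1]>130)&(p[...,2]>130)
    k=p[mr]; s=(k-c)@n; t=k[s>32]; t=t if len(t)>10 else k; print("knob height range",np.percentile(s,[2,50,98]).round(1),len(t),"top centre",((t.min(0)+t.max(0))/2).round(1),t.mean(0).round(1))
    # white front face and dark handle
    w=(np.hypot(p[...,0]-540,p[...,1]-330)<170)&(p[...,2]>15)&(p[...,2]<98)
    g=w&(h[...,2]<75)&(abs(p[...,2]-62)<10)
    z=p[g]; print("dark",len(z), z.min(0).round() if len(z) else "",z.max(0).round() if len(z) else "", z.mean(0).round() if len(z) else "")
e=np.array(manip.read_state()["eef_rot"]);print(e, manip.read_state()["clock"])
x0,y0,x1,y1=90,60,420,310
save("topc",cv2.resize(d["b"][y0:y1,x0:x1],None,fx=2.4,fy=2.4,interpolation=cv2.INTER_CUBIC))
E
```

```text
a plane n [-0.446 -0.325  0.834] tilt 33.5 heading -143.9 [564. 376. 127.] 758
knob height range [14.3 29.6 38.5] 97 top centre [576.4 342.8 163.4] [574.1 346.7 164.2]
dark 161 [461. 174.  53.] [582. 331.  68.] [505. 273.  64.]
b plane n [0. 0. 1.] tilt 0.0 heading 0.0 [nan nan nan] 0
knob height range [nan nan nan] 176 top centre [585.2 342.9 162.4] [584.6 341.4 166.4]
dark 181 [466. 166.  52.] [588. 326.  71.] [533. 239.  64.]
[-3.14060855e+00 -6.38391533e-05  2.83771097e-01] 0.1<stdin>:12: RuntimeWarning: Mean of empty slice.
  ret = um.true_divide(
  ret = _var(a, axis=axis, dtype=dtype, out=out, ddof=ddof,
  arrmean = um.true_divide(arrmean, div, out=arrmean,
  ret = ret.dtype.type(ret / rcount)
```

View pics/topc.png

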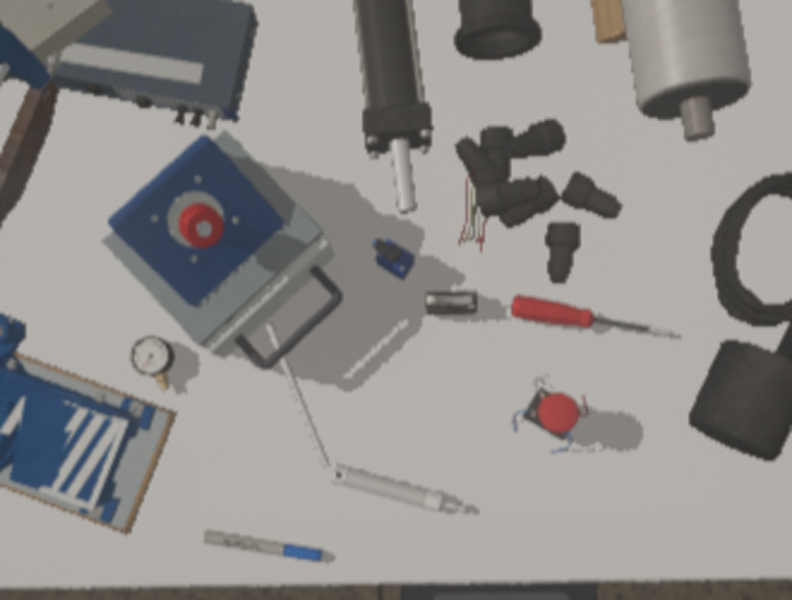

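The unit stands turned about 36° off, with its front and bow handle towards the lower right of the crop: knob at (203,227), handle bar from (268,362) to (340,295). The solenoid at (395,257) and a thin rod at (300,400) are close to the drawer's path.

```bash
python3 - <<'E'
from h import *
d=np.load("v.npz")
f,p=d["b"],d["Q"]; h=cv2.cvtColor(f,cv2.COLOR_RGB2HSV)
s=np.zeros(f.shape[:2],bool); s[166:216,186:236]=1
m=s&(f.max(2)<100)&(p[...,2]>55)&(p[...,2]<75)
k=p[m]; r=cv2.minAreaRect(k[:,:2].astype(np.float32)); print("handle top-view",len(k),r,np.percentile(k[:,2],[5,50,95]))
# bar: the furthest along front direction
for it,fd in enumerate([np.array([-.81,-.59])]*3):
    if it: fd=n2
    e=k[:,:2]@fd; b=k[e>e.max()-9]; vx,vy,x0,y0=cv2.fitLine(b[:,:2].astype(np.float32),cv2.DIST_HUBER,0,.01,.01).ravel()
    n2=np.array([-abs(vy),-abs(vx)]); print("bar heading of front normal",np.degrees(np.arctan2(n2[1],n2[0])),len(b),"centre",(b.min(0)+b.max(0))/2,b.mean(0))
# housing, scene view and top view with geometry
for F,P,nm in((d["a"],d["P"],"scene"),(f,p,"top")):
    i=F.astype(int); q=(np.hypot(P[...,0]-575,P[...,1]-355)<75)&(i[...,2]>i[...,0]*1.35)&(P[...,2]>104)&(P[...,2]<158)
    q=P[q]; 
    if len(q)<20: print(nm,len(q)); continue
    for _ in range(8):
        c=q.mean(0); n=np.linalg.svd(q-c)[2][2]; n*=np.sign(n[2]); e=(q-c)@n; q=q[abs(e)<max(1.5,2*e.std())]
    print(nm,"n",n.round(3),np.degrees(np.arccos(n[2])).round(1),np.degrees(np.arctan2(n[1],n[0])).round(1),len(q),c.round(1))
    R=(np.hypot(P[...,0]-580,P[...,1]-350)<60)&(i[...,0]>1.8*i[...,2])&(i[...,0]>70)&(P[...,2]>130)
    t=P[R]; e=(t-c)@n; t=t[e>np.percentile(e,95)-4]; print(" top disc",len(t),np.percentile(e,[50,95]),t.mean(0),(t.min(0)+t.max(0))/2)
# thin rod height, tabletop bystanders heights
for (u,v) in ((300,400),(315,432),(280,355),(395,257),(450,303),(150,355)):
    print((u,v),p[60+int(v/2.4),90+int(u/2.4)].round())
E
```

```text
handle top-view 293 ((512.9921264648438, 273.4447326660156), (45.399417877197266, 108.32305908203125), 42.84284210205078) [63.39841804 66.78607197 69.50876638]
bar heading of front normal -140.70747 90 centre [489.72429485 271.10249037  65.51986648] [484.80243959 275.81400623  66.44405671]
bar heading of front normal -139.16124 133 centre [498.93222648 262.75876813  65.7321978 ] [494.26138713 265.78116812  66.61042867]
bar heading of front normal -138.04893 156 centre [500.25395764 262.75876813  65.7321978 ] [497.7425118  262.65820199  66.70326821]
scene n [-0.428 -0.379  0.82 ] 34.9 -138.5 855 [573.5 362.7 128.7]
 top disc 84 [28.53678948 37.12991775] [575.78135343 344.78201946 165.24216916] [578.21524716 342.24700117 164.32726407]
top n [-0.419 -0.387  0.821] 34.8 -137.2 1346 [589.5 349.9 130.9]
 top disc 147 [35.82534295 38.31622372] [582.18659034 338.04425053 165.98960164] [582.95555649 337.48656618 165.35366106]
(300, 400) [436. 269.   9.]
(315, 432) [401. 255.   8.]
(280, 355) [478. 284.  66.]
(395, 257) [573. 171.  55.]
(450, 303) [530. 116.  29.]
(150, 355) [484. 422.  21.]
```

```bash
cat >> h.py <<'E'
from scipy.spatial.transform import Rotation as Ro
H=np.radians(-137.5); n=np.array([np.cos(H)*.5736,np.sin(H)*.5736,.8192])
def knobrot(a):  # tool y heading a before tilt
    down=Ro.from_matrix(np.column_stack([np.cross([np.cos(a),np.sin(a),0],[0,0,-1]),[np.cos(a),np.sin(a),0],[0,0,-1]]))
    h=H+np.pi
    return Ro.from_rotvec(np.radians(35)*np.array([np.sin(h),-np.cos(h),0]))*down
def delta(p,R):
    s=manip.read_state(); R0=Ro.from_euler("xyz",s["eef_rot"])
    return ((np.array(p)-s["eef_pos"])/500).round(4),((R*R0.inv()).as_rotvec()/np.pi).round(4)
grip=np.array([586.2,341.3,158]); 
E
python3 - <<'E'
from h import *
R=knobrot(-1.5); print(R.as_matrix().round(3)); print(delta(grip+70*n,R), delta(grip-16*n,R)); print(grip+70*n)
E
```

```text
[[ 0.893  0.154  0.423]
 [-0.025 -0.922  0.388]
 [ 0.449 -0.357 -0.819]]
(array([0.8053, 1.6839, 0.0207]), array([ 0.1458, -0.1289, -0.0657])) (array([ 0.878 ,  1.7506, -0.1202]), array([ 0.1458, -0.1289, -0.0657]))
[556.59684037 314.17370198 215.344     ]
```

Call:
{"method": "servo_tool", "body": {"motion": [[[0.1,0.1,0.15,0,0,0,0],[0.2,0.2,0.2,0,0,0,0],[0.28,0.3,0.2,0,0,0,0],[0.34,0.4,0.2,0,0,0,0],[0.4,0.5,0.2,0,0,0,0],[0.45,0.6,0.2,0,0,0,0],[0.5,0.7,0.2,0,0,0,0],[0.52,0.8,0.2,0,0,0,0],[0.54,0.9,0.2,0,0,0,0],[0.56,1.0,0.2,0,0,0,0]]]}}

```text
clock: 1.1
eef_pos: [402.3, -129.4, 303.8]
eef_rot: [-3.141, 0.0, 0.284]
wrist_force: [0.4, -0.7, -0.2]
finger_gap: 94.0
finger_force: 0.0
```

```bash
python3 - <<'E'
from h import *
print(manip.read_state()); print(delta(grip+70*n,knobrot(-1.5)))
E
```

```text
{'clock': 1.1, 'joints': array([-3.97951500e-01, -5.36579955e-02,  1.69043944e+00,  3.10203787e-05,
        1.50510243e+00,  8.89144004e-01]), 'qd': array([ 1.16767094, -0.08357692,  0.06672581,  0.00187521,  0.01745486,
        1.16124639]), 'effort': array([-9.89728153e+00, -3.51187634e+01, -3.66338968e+01,  1.74084882e-02,
        1.14833100e-01, -2.50424020e+00]), 'eef_pos': array([ 402.28829277, -129.40263807,  303.83657555]), 'eef_rot': array([-3.14138513e+00,  2.06634996e-04,  2.83698804e-01]), 'wrist_force': array([ 0.4142715 , -0.72900635, -0.18150301]), 'moment': array([ 0.02925398,  0.00455944, -0.04366214]), 'finger_force': 0.0, 'finger_gap': 94.01821739365724}
(array([ 0.3086,  0.8872, -0.177 ]), array([ 0.1461, -0.1289, -0.0657]))
```

Call:
{"method": "servo_tool", "body": {"motion": [[[0.05,0.1,0,0,0,0,0],[0.1,0.2,0,0,0,0,0],[0.14,0.3,0,0.02,-0.02,-0.01,0],[0.18,0.4,0,0.05,-0.04,-0.02,0],[0.21,0.5,0,0.08,-0.07,-0.04,0],[0.23,0.6,0,0.11,-0.1,-0.05,0],[0.25,0.7,0,0.146,-0.129,-0.066,0],[0.25,0.75,0,0.146,-0.129,-0.066,0],[0.25,0.8,0,0.146,-0.129,-0.066,0],[0.25,0.82,0,0.146,-0.129,-0.066,0]]]}}

```text
clock: 2.1
eef_pos: [526.4, 280.6, 303.5]
eef_rot: [-2.731, -0.465, -0.026]
wrist_force: [0.8, 0.1, -0.3]
finger_gap: 94.0
finger_force: 0.0
```

```bash
python3 - <<'E'
from h import *
a,P=cam("wrist"); save("w1",a)
s=manip.read_state();print(s["clock"],s["joints"].round(3),s["eef_pos"]); print(delta(grip+70*n,knobrot(-1.5)))
i=a.astype(int);m=(i[...,0]>1.8*i[...,2])&(i[...,0]>70)&(P[...,2]>130)&(np.hypot(P[...,0]-580,P[...,1]-345)<60)
t=P[m]; e=(t-grip)@n; print(len(t),np.percentile(e,[5,50,95])); t=t[e>np.percentile(e,90)-5]; print(len(t),t.mean(0),(t.min(0)+t.max(0))/2,t.max(0)-t.min(0))
q=(np.hypot(P[...,0]-585,P[...,1]-350)<80)&(i[...,2]>i[...,0]*1.35)&(P[...,2]>104)&(P[...,2]<158)
q=P[q];print(len(q))
for _ in range(8):
    c=q.mean(0); nn=np.linalg.svd(q-c)[2][2]; nn*=np.sign(nn[2]); e=(q-c)@nn; q=q[abs(e)<max(1.5,2*e.std())]
print(nn.round(3),np.degrees(np.arccos(nn[2])),np.degrees(np.arctan2(nn[1],nn[0])),(c-(grip-27*n))@nn)
E
```

```text
2.15 [0.321 0.032 1.718 0.318 0.85  1.676] [526.57247832 280.51544343 303.51878341]
(array([ 0.06  ,  0.0673, -0.1763]), array([ 0.0001, -0.0002, -0.0003]))
608 [-5.2233793   8.3946222   9.88708098]
527 [583.9373761  339.68941122 166.33782081] [584.18162803 340.74420834 165.41164852] [33.13709329 34.07705577 19.83921573]
4743
[-0.42  -0.389  0.82 ] 34.92353172192384 -137.1923652891284 -0.6446373959835727
```

View pics/w1.png

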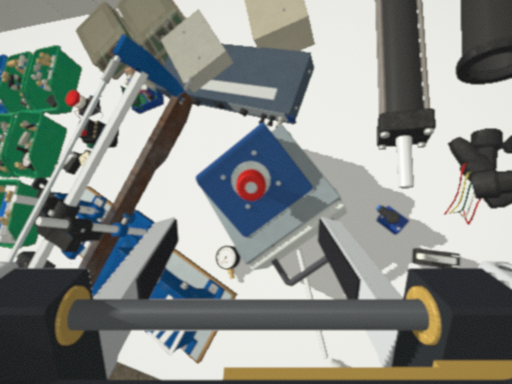

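The wrist view puts the knob at (250,184) between the fingers' planes, about 2 mm from the earlier estimate. Approaching along the axis.

Call:
{"method": "servo_tool", "body": {"motion": [[[0.03,0.035,-0.088,0,0,0,0],[0.062,0.07,-0.176,0,0,0,0],[0.08,0.087,-0.211,0,0,0,0],[0.098,0.104,-0.246,0,0,0,0],[0.117,0.12,-0.282,0,0,0,0],[0.135,0.137,-0.317,0,0,0,0],[0.135,0.137,-0.317,0,0,0,0]]]}}

```text
clock: 2.85
eef_pos: [594.5, 345.9, 142.6]
eef_rot: [-2.733, -0.462, -0.029]
wrist_force: [-0.0, -0.8, -0.3]
finger_gap: 93.9
finger_force: 0.0
```

```bash
sed -i 's/586.2,341.3,158\]/587.3,342.8,158.2]/' h.py; python3 - <<'E'
from h import *
print(delta(grip-16*n,knobrot(-1.5)),manip.read_state()["joints"].round(2))
E
```

```text
(array([-0.0009,  0.0063,  0.0049]), array([ 0.0006, -0.0011,  0.0006])) [0.4  0.39 1.67 0.39 0.53 1.62]
```

Close with 30 N after a small correction.

Call:
{"method": "servo_tool", "body": {"motion": [[[0,0.006,0.004,0,0,0,0],[0,0.006,0.004,0,0,0,0.3],[0,0.006,0.004,0,0,0,1],[0,0.006,0.004,0,0,0,1],[0,0.006,0.004,0,0,0,1],[0,0.006,0.004,0,0,0,1],[0,0.006,0.004,0,0,0,1]]], "newtons": 30}}

```text
clock: 3.55
eef_pos: [594.5, 350.1, 147.5]
eef_rot: [-2.731, -0.466, -0.029]
wrist_force: [0.4, -0.3, 0.0]
finger_gap: 49.3
finger_force: 0.0
```

Call:
{"method": "servo_tool", "body": {"motion": [[[0,0,0,0,0,0,1],[0,0,0,0,0,0,1],[0,0,0,0,0,0,1],[0,0,0,0,0,0,1],[0,0,0,0,0,0,1]]]}}

```text
clock: 4.05
eef_pos: [594.8, 348.4, 146.7]
eef_rot: [-2.734, -0.466, -0.029]
wrist_force: [-1.9, -14.9, 0.7]
finger_gap: 35.0
finger_force: 30.0
```

```bash
python3 - <<'E'
from h import *
s=manip.read_state();print(s["moment"],s["moment"]@n,s["joints"].round(2)); print("unit turn n/pi",(n/np.pi).round(4))
E
```

```text
[-2.44952362  0.25746412 -0.97962334] 0.13362956552902724 [0.4  0.39 1.67 0.38 0.53 1.63]
unit turn n/pi [-0.1346 -0.1234  0.2608]
```

Call:
{"method": "servo_tool", "body": {"motion": [[[0,-0.003,0,0,0,0,1],[0,-0.003,0,-0.017,-0.015,0.032,1],[0,-0.003,0,-0.034,-0.031,0.065,1],[0,-0.003,0,-0.051,-0.046,0.098,1],[0,-0.003,0,-0.067,-0.062,0.13,1],[0,-0.003,0,-0.084,-0.077,0.163,1],[0,-0.003,0,-0.101,-0.093,0.196,1],[0,-0.003,0,-0.118,-0.108,0.228,1],[0,-0.003,0,-0.135,-0.123,0.261,1],[0,-0.003,0,-0.135,-0.123,0.261,1]]]}}

```text
clock: 5.05
eef_pos: [592.7, 351.0, 147.0]
eef_rot: [2.92, -0.572, 1.142]
wrist_force: [-7.7, 19.2, -0.7]
finger_gap: 35.1
finger_force: 30.0
```

```bash
cat >> h.py <<'E'
def rep():
    s=manip.read_state(); R=Ro.from_euler("xyz",s["eef_rot"])
    rv=(knobrot(-1.5).inv()*R).as_rotvec(); z=R.as_matrix()[:,2]
    print("turned",-rv[2].round(3),"tilt err deg",np.degrees(np.arccos(min(1,-z@n))).round(2),"moment n",(s["moment"]@n).round(3),"F",s["wrist_force"].round(1),"gap",round(s["finger_gap"],1),"q",s["joints"].round(2),"off",(np.array(s["eef_pos"])-(grip-16*n)).round(1),"t",s["clock"])
E
python3 -c "
from h import *
rep()"
```

```text
turned 1.005 tilt err deg 0.0 moment n 0.032 F [-7.7 19.2 -0.7] gap 35.1 q [0.41 0.39 1.67 0.38 0.54 0.62] off [-1.4  2.   1.9] t 5.05
```

```bash
python3 -c "
from h import *
p1=np.array([594.8,348.4,146.7]);d1=knobrot(-1.5).as_matrix()[:,1]
s=manip.read_state();p2=np.array(s['eef_pos']);d2=Ro.from_euler('xyz',s['eef_rot']).as_matrix()[:,1]
a=np.linalg.solve([d1,d2,n],[d1@p1,d2@p2,n@p2]);print(a,(a-p2)/500)"
```

```text
[591.51764945 348.43536174 145.19452603] [-0.00235594 -0.00516226 -0.00365821]
```

Call:
{"method": "servo_tool", "body": {"motion": [[[-0.004,0,-0.003,0,0,0,1],[-0.004,0,-0.003,-0.013,-0.012,0.026,1],[-0.004,0,-0.003,-0.027,-0.025,0.052,1],[-0.004,0,-0.003,-0.04,-0.037,0.078,1],[-0.004,0,-0.003,-0.054,-0.049,0.104,1],[-0.004,0,-0.003,-0.067,-0.062,0.13,1],[-0.004,0,-0.003,-0.081,-0.074,0.156,1],[-0.004,0,-0.003,-0.094,-0.086,0.183,1],[-0.004,0,-0.003,-0.108,-0.099,0.209,1],[-0.004,0,-0.003,-0.108,-0.099,0.209,1]]]}}

```text
clock: 6.05
eef_pos: [590.0, 351.5, 145.8]
eef_rot: [2.578, -0.247, 1.95]
wrist_force: [-15.9, 18.4, 2.6]
finger_gap: 34.9
finger_force: 30.0
```

```bash
python3 -c "
from h import *
rep()"
```

```text
turned 1.806 tilt err deg 0.0 moment n 0.154 F [-15.9  18.4   2.6] gap 34.9 q [ 0.41  0.39  1.68  0.39  0.53 -0.18] off [-4.1  2.5  0.7] t 6.05
```

Call:
{"method": "servo_tool", "body": {"motion": [[[-0.004,0.004,0,0,0,0,1],[-0.004,0.004,0,-0.007,-0.006,0.013,1],[-0.004,0.004,0,-0.013,-0.012,0.026,1],[-0.004,0.004,0,-0.02,-0.019,0.039,1],[-0.004,0.004,0,-0.027,-0.025,0.052,1],[-0.004,0.004,0,-0.034,-0.031,0.065,1],[-0.004,0.004,0,-0.04,-0.037,0.078,1],[-0.004,0.004,0,-0.04,-0.037,0.078,1]]]}}

```text
clock: 6.85
eef_pos: [589.0, 351.4, 145.2]
eef_rot: [2.536, -0.081, 2.2]
wrist_force: [-10.2, 4.6, 2.3]
finger_gap: 35.0
finger_force: 30.0
```

```bash
python3 -c "
from h import *
rep()"
```

```text
turned 2.103 tilt err deg 0.0 moment n 0.079 F [-10.2   4.6   2.3] gap 35.0 q [ 0.41  0.38  1.68  0.38  0.53 -0.47] off [-5.1  2.4  0.1] t 6.85
```

No stop yet. Continue in small steps.

Call:
{"method": "servo_tool", "body": {"motion": [[[-0.001,0,0,-0.007,-0.006,0.013,1],[-0.002,0,0,-0.013,-0.012,0.026,1],[-0.002,0,0,-0.02,-0.019,0.039,1],[-0.002,0,0,-0.027,-0.025,0.052,1],[-0.002,0,0,-0.034,-0.031,0.065,1],[-0.002,0,0,-0.034,-0.031,0.065,1]]]}}

```text
clock: 7.45
eef_pos: [588.3, 351.0, 144.7]
eef_rot: [2.535, 0.063, 2.404]
wrist_force: [-4.6, 3.2, -3.6]
finger_gap: 35.4
finger_force: 30.0
```

```bash
python3 -c "
from h import *
rep()"
```

```text
turned 2.353 tilt err deg 0.0 moment n 0.081 F [-4.6  3.2 -3.6] gap 35.4 q [ 0.41  0.38  1.68  0.38  0.53 -0.72] off [-5.8  2.  -0.4] t 7.45
```

Call:
{"method": "servo_tool", "body": {"motion": [[[0,0,0,-0.007,-0.006,0.013,1],[0,0,0,-0.013,-0.012,0.026,1],[0,0,0,-0.02,-0.019,0.039,1],[0,0,0,-0.027,-0.025,0.052,1],[0,0,0,-0.034,-0.031,0.065,1],[0,0,0,-0.034,-0.031,0.065,1]]]}}

```text
clock: 8.05
eef_pos: [587.9, 350.3, 144.1]
eef_rot: [2.565, 0.203, 2.613]
wrist_force: [-8.6, -4.3, -2.5]
finger_gap: 35.2
finger_force: 30.0
```

```bash
python3 -c "
from h import *
rep()"
```

```text
turned 2.603 tilt err deg 0.0 moment n 0.031 F [-8.6 -4.3 -2.5] gap 35.2 q [ 0.41  0.38  1.68  0.38  0.53 -0.97] off [-6.2  1.3 -1. ] t 8.05
```

Call:
{"method": "servo_tool", "body": {"motion": [[[0,0,0,-0.007,-0.006,0.013,1],[0,0,0,-0.013,-0.012,0.026,1],[0,0,0,-0.02,-0.019,0.039,1],[0,0,0,-0.027,-0.025,0.052,1],[0,0,0,-0.034,-0.031,0.065,1],[0,0,0,-0.034,-0.031,0.065,1]]]}}

```text
clock: 8.65
eef_pos: [587.7, 349.6, 143.6]
eef_rot: [2.625, 0.334, 2.834]
wrist_force: [-12.8, -10.6, -1.6]
finger_gap: 35.3
finger_force: 30.0
```

```bash
python3 -c "
from h import *
rep()"
```

```text
turned 2.853 tilt err deg 0.0 moment n 0.047 F [-12.8 -10.6  -1.6] gap 35.3 q [ 0.41  0.38  1.68  0.38  0.52 -1.22] off [-6.4  0.6 -1.5] t 8.65
```

Call:
{"method": "servo_tool", "body": {"motion": [[[0,0,0,-0.007,-0.006,0.013,1],[-0.001,-0.002,0,-0.013,-0.012,0.026,1],[-0.002,-0.002,0,-0.02,-0.019,0.039,1],[-0.002,-0.002,0,-0.027,-0.025,0.052,1],[-0.002,-0.002,0,-0.027,-0.025,0.052,1]]]}}

```text
clock: 9.15
eef_pos: [586.5, 348.9, 142.8]
eef_rot: [2.695, 0.427, 3.024]
wrist_force: [-6.6, -2.2, -9.1]
finger_gap: 34.9
finger_force: 30.0
```

```bash
python3 -c "
from h import *
rep()"
```

```text
turned 3.052 tilt err deg 0.0 moment n -0.481 F [-6.6 -2.2 -9.1] gap 34.9 q [ 0.41  0.38  1.69  0.38  0.52 -1.42] off [-7.6 -0.1 -2.3] t 9.15
```

The moment jumped to -0.48 N m: that's the stop. Release and back off along the axis.

Call:
{"method": "servo_tool", "body": {"motion": [[[0,0,0,0,0,0,0.2],[0,0,0,0,0,0,0.2],[0,0,0,0,0,0,0.2],[0,0,0,0,0,0,0.2],[-0.02,-0.018,0.04,0,0,0,0.2],[-0.05,-0.045,0.097,0,0,0,0.2],[-0.085,-0.078,0.164,0,0,0,0.5],[-0.12,-0.108,0.23,0,0,0,0.66],[-0.12,-0.108,0.23,0,0,0,0.66]]]}}

```text
clock: 10.05
eef_pos: [528.7, 295.0, 266.7]
eef_rot: [2.687, 0.44, 3.018]
wrist_force: [-0.5, 0.7, -1.0]
finger_gap: 54.4
finger_force: 0.0
```

```bash
python3 - <<'E'
from h import *
rep()
h=H+np.pi; a=h
down=Ro.from_matrix(np.column_stack([np.cross([np.cos(a),np.sin(a),0],[0,0,-1]),[np.cos(a),np.sin(a),0],[0,0,-1]]))
R=Ro.from_rotvec(np.radians(20)*np.array([np.sin(h),-np.cos(h),0]))*down
z=R.as_matrix()[:,2]; bar=np.array([500,261.8,62])
print(R.as_matrix().round(3)); print("above",delta(bar-100*z,R),"grasp",delta(bar+14*z,R),"z",z)
E
```

```text
turned 3.053 tilt err deg 0.44 moment n 0.012 F [-0.5  0.7 -1. ] gap 54.4 q [ 0.35  0.07  1.77  0.32  0.74 -1.38] off [-65.4 -54.  121.6] t 10.05
[[-0.676  0.693  0.252]
 [ 0.737  0.635  0.231]
 [ 0.     0.342 -0.94 ]]
above (array([-0.1078, -0.1127, -0.2215]), array([ 0.0356,  0.1426, -0.228 ])) grasp (array([-0.0503, -0.06  , -0.4358]), array([ 0.0356,  0.1426, -0.228 ])) z [ 0.2521637   0.23106546 -0.93969262]
```

Call:
{"method": "servo_tool", "body": {"motion": [[[-0.06,-0.06,0,0.006,0.024,-0.038,0.66],[-0.1,-0.1,-0.02,0.012,0.048,-0.076,0.66],[-0.108,-0.113,-0.05,0.018,0.071,-0.114,0.66],[-0.108,-0.113,-0.08,0.024,0.095,-0.152,0.66],[-0.108,-0.113,-0.11,0.03,0.119,-0.19,0.66],[-0.108,-0.113,-0.14,0.036,0.143,-0.228,0.66],[-0.108,-0.113,-0.18,0.036,0.143,-0.228,0.66],[-0.108,-0.113,-0.18,0.036,0.143,-0.228,0.66]]]}}

```text
clock: 10.85
eef_pos: [473.7, 238.9, 168.2]
eef_rot: [2.799, -0.011, 2.314]
wrist_force: [-0.5, 0.6, -0.1]
finger_gap: 31.8
finger_force: 0.0
```

```bash
python3 - <<'E'
from h import *
a,P=cam("wrist"); save("w2",a)
fd=np.array([np.cos(H),np.sin(H)]); ud=np.array([-fd[1],fd[0]]); bar=np.array([500,261.8,62])
r=P[...,:2]-bar[:2]; e=r@fd; l=r@ud
m=(a.max(2)<110)&(abs(P[...,2]-63)<12)&(abs(e)<60)&(abs(l)<70)
k=np.column_stack([e[m],l[m],P[m][:,2]]); print(len(k),np.percentile(k,[1,25,50,75,99],axis=0).round(1))
o=k[k[:,0]>np.percentile(k[:,0],99)-9]; print("bar out edge rel +5:",o.min(0),o.max(0),o.mean(0),np.polyfit(o[:,1],o[:,0],1))
h=H+np.pi
down=Ro.from_matrix(np.column_stack([np.cross([np.cos(h),np.sin(h),0],[0,0,-1]),[np.cos(h),np.sin(h),0],[0,0,-1]]))
R=Ro.from_rotvec(np.radians(20)*np.array([np.sin(h),-np.cos(h),0]))*down
z=R.as_matrix()[:,2]; print("above",delta(bar-25*z,R),"grasp",delta(bar+14*z,R)); s=manip.read_state(); print(s["joints"].round(2),s["finger_gap"])
E
```

```text
1341 [[-40.9 -55.4  63.3]
 [-16.4 -47.8  66. ]
 [ -2.9 -14.5  67. ]
 [  0.5  30.4  67.6]
 [  3.5  52.   68.9]]
bar out edge rel +5: [ -5.46917027 -55.38753217  63.08952477] [ 4.14965355 52.56347656 69.63184847] [-0.2863861  -4.6609112  66.80809952] [-0.00219381 -0.29661127]
above (array([ 0.039 ,  0.0339, -0.1688]), array([-0.0013, -0.0031, -0.0006])) grasp (array([ 0.0587,  0.052 , -0.242 ]), array([-0.0013, -0.0031, -0.0006]))
[ 0.32  0.12  1.87  0.2   0.85 -0.53] 31.899829480803028
```

View pics/w2.png

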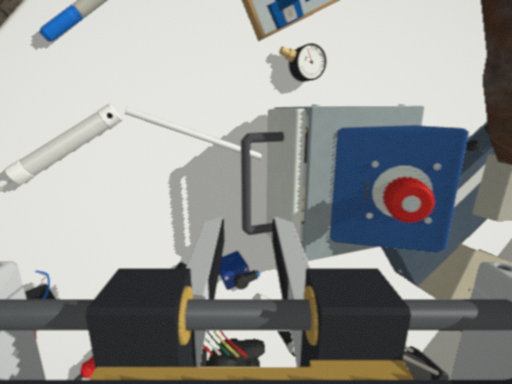

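The wrist view shows the bow handle (bar at about column 247, rows 135–230) parallel to the pads. The depth agrees with the estimated bar to 1 mm. Descend and grip.

Call:
{"method": "servo_tool", "body": {"motion": [[[0.013,0.011,-0.056,0,0,0,0.66],[0.026,0.022,-0.112,0,0,0,0.66],[0.039,0.034,-0.169,0,0,0,0.66],[0.046,0.04,-0.193,0,0,0,0.66],[0.052,0.046,-0.217,0,0,0,0.66],[0.059,0.052,-0.242,0,0,0,0.66],[0.059,0.052,-0.242,0,0,0,1],[0.059,0.052,-0.242,0,0,0,1],[0.059,0.052,-0.242,0,0,0,1],[0.059,0.052,-0.242,0,0,0,1]]]}}

```text
clock: 11.9
eef_pos: [503.8, 264.6, 50.7]
eef_rot: [2.795, -0.009, 2.314]
wrist_force: [-5.5, -5.3, 4.6]
finger_gap: 9.5
finger_force: 30.0
```

Call:
{"method": "servo_tool", "body": {"motion": [[[-0.007,-0.007,0,0,0,0,1],[-0.015,-0.014,0,0,0,0,1],[-0.022,-0.02,0,0,0,0,1],[-0.03,-0.027,0,0,0,0,1],[-0.037,-0.034,0,0,0,0,1],[-0.044,-0.041,0,0,0,0,1],[-0.052,-0.048,0,0,0,0,1],[-0.059,-0.054,0,0,0,0,1],[-0.059,-0.054,0,0,0,0,1]]]}}

```text
clock: 12.8
eef_pos: [474.6, 237.7, 50.6]
eef_rot: [2.794, -0.008, 2.313]
wrist_force: [-1.1, -1.8, 8.8]
finger_gap: 9.0
finger_force: 30.0
```

The drawer came out 40 mm with little force. Pull to the stop.

Call:
{"method": "servo_tool", "body": {"motion": [[[-0.01,-0.009,0,0,0,0,1],[-0.02,-0.018,0,0,0,0,1],[-0.03,-0.027,0,0,0,0,1],[-0.04,-0.037,0,0,0,0,1],[-0.05,-0.046,0,0,0,0,1],[-0.058,-0.053,0,0,0,0,1],[-0.066,-0.06,0,0,0,0,1],[-0.074,-0.067,0,0,0,0,1],[-0.078,-0.072,0,0,0,0,1],[-0.078,-0.072,0,0,0,0,1]]]}}

```text
clock: 13.8
eef_pos: [437.6, 203.0, 51.2]
eef_rot: [2.789, -0.007, 2.312]
wrist_force: [20.5, 20.3, -12.4]
finger_gap: 9.3
finger_force: 30.0
```

At the stop (90 mm, 29 N). Relax, release and lift off.

Call:
{"method": "servo_tool", "body": {"motion": [[[0.005,0.004,0,0,0,0,1],[0.005,0.004,0,0,0,0,0.66],[0.005,0.004,0,0,0,0,0.66],[0.005,0.004,0,0,0,0,0.66],[0.005,0.004,0,0,0,0,0.66],[-0.005,-0.005,0.038,0,0,0,0.66],[-0.018,-0.017,0.085,0,0,0,0.66],[-0.045,-0.041,0.18,0,0,0,0.66],[-0.07,-0.065,0.28,0,0,0,0.66],[-0.07,-0.065,0.28,0,0,0,0.66]]]}}

```text
clock: 14.8
eef_pos: [401.5, 169.2, 195.2]
eef_rot: [2.788, -0.005, 2.313]
wrist_force: [0.2, 0.1, -0.5]
finger_gap: 31.9
finger_force: 0.0
```

```bash
python3 - <<'E'
from h import *
a,P=cam("top"); save("t2",cv2.resize(a[60:310,90:420],None,fx=2.2,fy=2.2)); w,Q=cam("wrist")
fd=np.array([np.cos(H),np.sin(H)]); ud=np.array([-fd[1],fd[0]])
for c,p in((a,P),(w,Q)):
    r=p[...,:2]-[500,261.8]; e=r@fd; l=r@ud
    m=(c.max(2)<110)&(abs(p[...,2]-66)<6)&(e>20)&(e<120)&(abs(l)<50); k=e[m]
    print(len(k),np.percentile(k,[5,50,95]) if len(k) else "")
print(manip.read_state()["clock"],manip.read_state()["wrist_force"],manip.read_state()["eef_pos"])
E
```

```text
64 [48.71249782 64.78191761 85.87269388]
1042 [52.85631873 86.58087666 91.82299039]
14.9 [ 0.37304996  0.79553068 -0.12151648] [400.78878306 169.47358638 190.7073241 ]
```

View pics/t2.png

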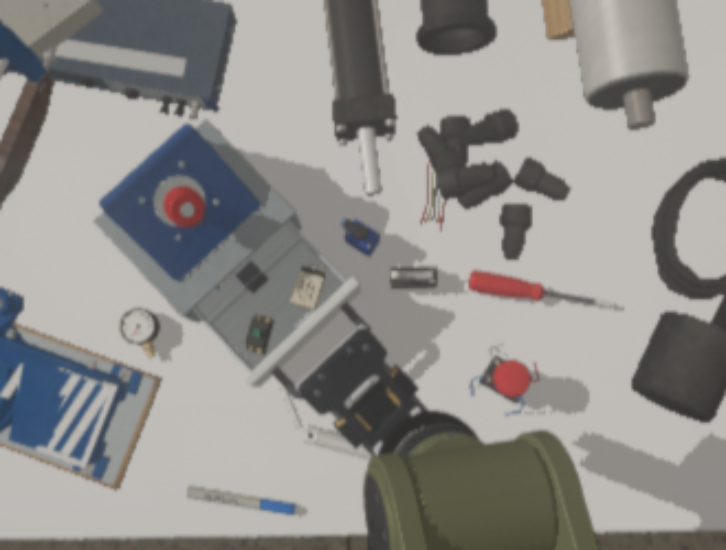

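The picture shows the drawer out with its parts visible at (255,300). The bystanders are in place and the gripper is clear above. The bar edge is about 88 mm further out than before.

```bash
python3 -c "
from cell import manip
print(manip.sign_off())"
```

```text
the job is handed in; nothing more can be done
None
```

The drawer is unlocked and about 88–90 mm out, at its stop; the gripper is clear, the bystanders look untouched, and the job was handed in at about 15 s (no verdict was returned).

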